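# Hold a slide carrier flush on a tilted reader face

### The arm

A 6-joint arm with a two-finger parallel gripper is mounted at the origin on the work surface; the furniture and walls round the work are solid. World frame = base frame: x ahead of the robot, y to its left, z up, the work surface at z = 0. Lengths are in m, angles in rad, forces in N, time in s.
With the tool pointing down it reaches from about 0.425 to 0.95 m from the base axis. Payload 14.7 kg.
Tool frame: the origin (TCP) lies between the finger pads; the fingertips stand env.finger_overhang ahead of it and the grasp point (between the pads) lies 2 mm behind it (env.finger_overhang is the distance from the TCP to the fingertips, in m); x points along the fingers, z is the direction in which the jaws open and shut, and the axes are right-handed (so a half turn about x gives the same grasp; the last joint's range is limited). The gripper opens to 85 mm and grips with 20 to 120 N. Pads are 22 mm wide; open, the fingers measure 114 mm over their backs; the gripper's body (76 mm by 85 mm) begins 54 mm behind the grasp point. The pads swing forward as they close: fully open they stand 13 mm farther back than shut.
Start: joints at [-1.149, 0.48, 1.596, -0, 1.065, -0.047], TCP at [0.294, -0.58, 0.248] pointing down, gripper open.
Joint ranges: [-2.75, 2.75], [-0.82, 2.05], [0.23, 2.67], [-1.56, 4.7], [0.09, 2.69], [-2.92, 2.92]. Speed limits (rad/s): [1.89, 1.89, 2.39, 3.01, 3.01, 3.01].

### API

Orientations are given as a unit quaternion [w, x, y, z].
In Python, from workcell import env gives the robot as it stands. The module is installed in compiled form; this text tells all that it offers.
- The arm moves only by the shell command python3 -m creep 'ROWS' [OPENING]. ROWS is JSON, a list of rows, each a list of 4 numbers: the shift along the tool's x, y, z in m, then the turn about the tool's x in rad. In form: [[x, y, z, spin], ...]. A call has 1 to 12 rows; each row is the pose to reach, as a shift and turn from the pose commanded when the call began, along the tool's axes at that moment; what a row does not reach only later rows make up. A row lasts 1/12 s, in which the tool goes at most 41.7 mm and 7.16 degrees, less where a joint would pass 70% of its speed; a pose out of reach is approached as far as the arm can. A call with a gripper value outside its range is refused whole. OPENING is the closure, from -1 (fully open) to 1 (shut), so that 0 is half open, set as the call begins (- or left out, the last holds). The fingers move at their own pace and stop on an object; the grip force is fixed at half the most. Time passes only in rows, so rows that repeat a pose let the fingers close. It gives the time, the measured TCP pose, the force and the opening at its end, in the units of the state.
- env.get_obs(): the state, without advancing time (a new reading comes with each control period).
- env.camera(name): name is "scene" or "top"; returns the picture (384x512x3 uint8, red, green, blue); there is no depth.
- env.camera_model(name): a dict with "fovy" (degrees; the focal length in pixels is half the picture's height over the tangent of half this angle, whatever the lens; pixels are square), "cx", "cy" (the principal point, pixels), "D" ([k1, k2, p1, p2, k3] as OpenCV has them; the pictures are not rectified), "xyz" and "rotation" of the camera in the world. Camera axes: x right, y down, z forward; pixel columns grow to the right and rows downward; lengths in m; the calibration is good to about 2 mm. A picture is of the moment at which its call begins. camera_model takes no time and is no camera call.
- env.hand_in(): hands the job in, once; it reports no verdict.
The state is a dict: "time": time; "joint_positions": joint angles; "dq": joint speeds; "effort": joint torques, N m; "eef_pos": TCP position; "tcp_rot": TCP orientation; "contact_force": force on the tool from outside, world axes, zero at the start; "ft_torque": the same for the moment, N m; "opening": finger opening in m.
Only numpy, scipy, OpenCV 4.12 (cv2) and the standard library are available. Lean on these libraries where they do the work, as an engineer would, in place of code of your own. Each camera call takes 0.05 s, during which the arm holds its last target.

### The job

Press the red stopper of the blue slide carrier fully home while the carrier lies in its grey nest, then lift the carrier out by its white grip rib and hold it centred and flush against the sloped metal face of the reader, tilted to match the slope and with its long side running up the slope. Finish while still gripping the rib and pressing the carrier gently but definitely (by more than its own weight) onto the face, and do not let go; do not shift the reader's tilt or knock the other things about.

Things in the scene. Friction and masses are not known exactly. Their poses are not given: they have to be found in the camera images.
- nest: Grey shallow tray fixed to the table, 140 x 70 mm (its x, y), floor 6 mm and rim 11 mm above the table, inside 128 x 58 mm. Origin: centre of its underside, z up.
- carrier: Loose blue slide carrier, about 0.14 kg, lying in the nest: flat plate 120 x 50 x 6 mm (its x, y, z). Origin: centre of the plate's underside; z points up out of the plate. At the plate's centre stands a white grip rib, 28 mm along x, 12 mm thick along y, its top 44 mm above the underside: grip it across its 12 mm (along the carrier's y). The stopper is on its axis at x = +46 mm. Either end may point up the slope.
- stopper_top (a point): Middle of the top of the red stopper (18 mm across) on the carrier; 25 mm above the carrier's underside at joint value 0, 18 mm when fully home.
- stopper (a joint): How far the stopper is pressed in, m: 0 fully proud, 0.007 fully home (hard stop). Starts 0 to 2 mm in. Moves along the carrier's -z against about 4 N of friction and stays where it is left.
- reader: Contact reader fixed to the table: white base 130 x 96 mm, with a tilting metal head between two cheeks that carries a sprung contact plate. Origin: underside, below the hinge; x points away from the operator's side. The hinge axis is level, along y, 76 mm above the table.
- reader_face (a point): Centre of the head's flat face (130 mm along x, up the slope, by 66 mm along y; a dark 122 x 54 mm outline shows where the carrier goes). z is the outward normal, leaning towards the operator's side (the reader's -x); y is level. The face lies 17 mm out from the hinge axis; it is the top of a sprung contact plate that gives 1 mm for every 3 N, up to 6 mm, straight along -z and without turning.
- head_edge (a point): Middle of the upper edge of the tilting head below the contact plate, 65 mm up the slope from the hinge axis.
- reader_head (a joint): Slope of the face from level, rad; 0.26 to 0.52 at the start. Clamped by stiff friction: leave it as it is.
- flask_yellow: Fixed obstacle: conical glass flask of yellow liquid, 196 mm across at its foot, 318 mm high, standing to the right of the reader; the hand starts beyond it. Go over it or round it on the robot's side. Origin: centre of its underside.
- bottle_2: Bystander, loose, to be left alone: clear bottle with a blue screw cap, 59 mm across and 108 high. Origin: centre of its underside as it stands.
- bottle_3: Bystander, loose, to be left alone: small clear bottle with a red screw cap, 36 mm across and 64 high. Origin: centre of its underside as it stands.
- dish_1: Bystander, loose, to be left alone: round lidded dish, 60 mm across and 16 high. Origin: centre of its underside as it stands.
- timer: Bystander, loose, to be left alone: white lab timer, 58x58x19 mm. Origin: centre of its underside as it stands.
- objective_case: Bystander, loose, to be left alone: black round case lying on its side, 53 mm long, 35 across. Origin: centre of its underside as it stands.
- lens_tissue: Bystander, loose, to be left alone: flat blue pack, 88x62x13 mm. Origin: centre of its underside as it stands.
Not all that is in view belongs to the job. What is shaped like the carrier but orange or purple is not meant.

How it is judged:
By the outcome, as a careful person would: the job done as asked, in the order asked, and still so for the second after the job is handed in, while the arm keeps its last pose, push and grip.
It also fails if it takes over 51 s, if anything falls off the work surface, if the arm or the gripper's body presses on something with over 40 N, if the wrist force passes 120 N, or if a joint passes its speed limit or range.

## Working session

There is one attempt and no reset: what is moved stays moved. The work goes in short steps, Python scripts to look and compute and a shell command to move; the robot and the scene stay as the last step left them, time stands still between calls to the robot, and variables do not carry over. Pictures are saved under pics/ and viewed, and the job is handed in when it is done.

```bash
mkdir -p pics; ls
python3 - <<'E'
from workcell import env
import cv2
print(env.get_obs(), env.finger_overhang)
for n in("scene","top"):
    im=env.camera(n); cv2.imwrite(f"pics/{n}0.png",cv2.cvtColor(im,cv2.COLOR_RGB2BGR)); print(env.camera_model(n))
E
```

```text
pics
{'time': 0.0, 'joint_positions': array([-1.14857612e+00,  4.80859630e-01,  1.59687465e+00,  4.87834961e-07,
        1.06511305e+00, -4.65505726e-02]), 'dq': array([ 1.00350642e-03, -5.89585645e-05, -1.74463749e-04,  5.34083622e-04,
       -1.48724347e-03, -9.68823836e-05]), 'effort': array([ 9.79317338e-04, -9.50643754e+01, -4.30179262e+01, -2.16569279e-04,
        1.22493962e-02, -1.44260230e-06]), 'eef_pos': array([ 0.2935468 , -0.57949119,  0.24765406]), 'tcp_rot': array([ 0.60208444,  0.37045573,  0.60281772, -0.36995632]), 'contact_force': array([-0.82367193, -0.12008244,  0.79020709]), 'ft_torque': array([0.01082092, 0.02504057, 0.00853978]), 'opening': 0.08560111850826611} 0.017
{'fovy': 55.69560277052058, 'cx': 252.53857945759407, 'cy': 194.86340397841263, 'D': array([-0.03566865,  0.        ,  0.        ,  0.        ,  0.        ]), 'xyz': array([-0.17333668,  0.75789417,  0.69380459]), 'rotation': array([ 0.19436401, -0.36109683,  0.80601063, -0.42682383])}
{'fovy': 47.527860819579836, 'cx': 249.47045815924477, 'cy': 195.75346622330426, 'D': array([-0.05352038,  0.        ,  0.        ,  0.        ,  0.        ]), 'xyz': array([0.39302969, 0.13665452, 1.29906949]), 'rotation': array([ 0.04259393, -0.70110236,  0.71108001, -0.03172466])}
```

View pics/scene0.png

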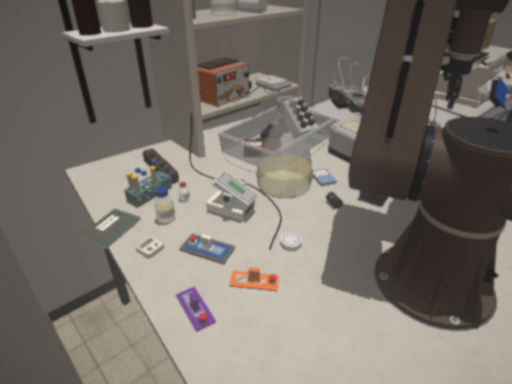

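View pics/top0.png

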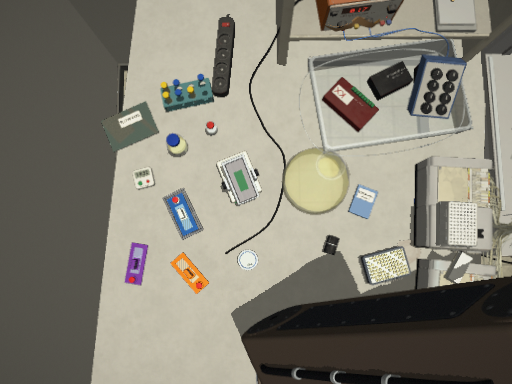

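The top view shows three carrier-shaped things: blue (183,213), orange (190,272) and purple (136,264). Blue in the grey tray is the one meant. The reader is at (240,178), with the flask at (317,180) to its right. I'll confirm with enlarged crops.

```bash
python3 - <<'E'
import cv2,numpy as np
t=cv2.imread("pics/top0.png"); s=cv2.imread("pics/scene0.png")
a=cv2.resize(t[140:250,150:280],None,fx=4.5,fy=4.5,interpolation=cv2.INTER_CUBIC)
b=cv2.resize(s[165:270,170:270],None,fx=5.5,fy=5.5,interpolation=cv2.INTER_CUBIC)
cv2.imwrite("pics/ct.png",a);cv2.imwrite("pics/cs.png",b)
E
cat > h.py <<'E'
from workcell import env
import cv2,numpy as np
from scipy.spatial.transform import Rotation as R
def q2R(q): return R.from_quat([q[1],q[2],q[3],q[0]]).as_matrix()
M={n:env.camera_model(n) for n in("scene","top")}
def K(n):
    f=192/np.tan(np.radians(M[n]["fovy"])/2); return np.array([[f,0,M[n]["cx"]],[0,f,M[n]["cy"]],[0,0,1]])
def rays(n,px):
    u=cv2.undistortPoints(np.array(px,float).reshape(-1,1,2),K(n),M[n]["D"]).reshape(-1,2)
    d=np.c_[u,np.ones(len(u))]@q2R(M[n]["rotation"]).T
    return M[n]["xyz"],d/np.linalg.norm(d,axis=1)[:,None]
def onz(n,px,z):
    o,d=rays(n,px); return o+d*((z-o[2])/d[:,2])[:,None]
def tri(p1,p2):  # scene px, top px
    o1,d1=rays("scene",[p1]);o2,d2=rays("top",[p2]);d1=d1[0];d2=d2[0]
    A=np.stack([d1,-d2],1);s=np.linalg.lstsq(A,o2-o1,rcond=None)[0]
    a=o1+s[0]*d1;b=o2+s[1]*d2
    return (a+b)/2,np.linalg.norm(a-b)
def proj(n,P):
    Rm=q2R(M[n]["rotation"]); rv=cv2.Rodrigues(Rm.T)[0]; t=-Rm.T@M[n]["xyz"]
    return cv2.projectPoints(np.array(P,float).reshape(-1,1,3),rv,t,K(n),M[n]["D"])[0].reshape(-1,2)
def snap(name):
    for n in("scene","top"):
        cv2.imwrite(f"pics/{n}{name}.png",cv2.cvtColor(env.camera(n),cv2.COLOR_RGB2BGR))
E
```

```text
(no output)
```

View pics/ct.png

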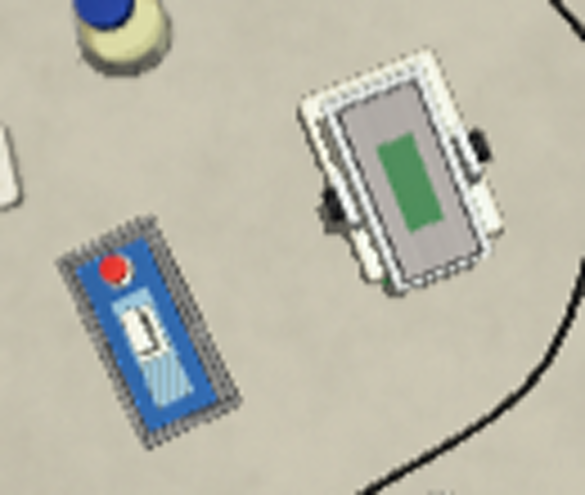

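View pics/cs.png

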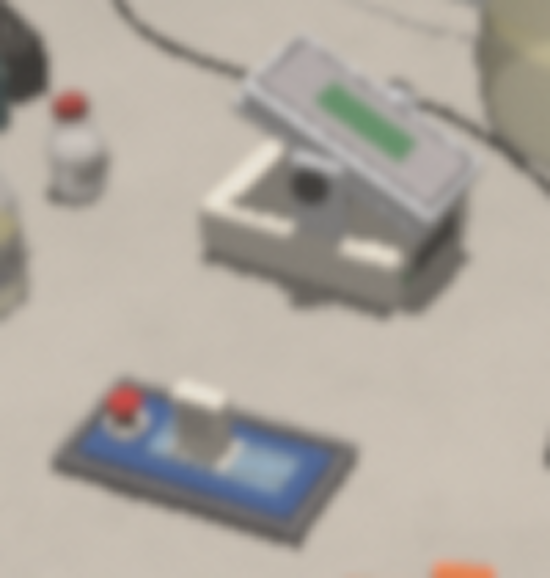

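The crops confirm blue: it lies in the grey tray, with a white rib and a red stopper at the far end. Next I measure the carrier, nest and face.

Run:
```python
from h import *
for n,(x0,y0,x1,y1) in {"top":(215,145,270,212),"scene":(205,168,262,225)}.items():
    im=cv2.imread(f"pics/{n}0.png"); c=im[y0:y1,x0:x1]
    big=cv2.resize(c,None,fx=9,fy=9,interpolation=cv2.INTER_CUBIC); cv2.imwrite(f"pics/face_{n}.png",big)
for n,(x0,y0,x1,y1) in {"top":(155,180,210,245),"scene":(175,225,240,268)}.items():
    im=cv2.imread(f"pics/{n}0.png")
    hsv=cv2.cvtColor(im,cv2.COLOR_BGR2HSV)
    m=np.zeros(im.shape[:2],np.uint8); m[y0:y1,x0:x1]=1
    def cen(mask):
        k,l,st,ce=cv2.connectedComponentsWithStats((mask&m.astype(bool)).astype(np.uint8)); i=1+np.argmax(st[1:,4]); return ce[i],st[i]
    H,S,V=[hsv[...,i].astype(int) for i in range(3)]
    red=((H<10)|(H>170))&(S>120); print(n,"red",cen(red))
    blue=(H>95)&(H<125)&(S>120)&(V>60); print("blue",cen(blue))
    pts=np.argwhere(blue&m.astype(bool))[:,::-1].astype(np.float32)
    print(cv2.minAreaRect(pts)); 
    w=(S<40)&(V>185); print("white",cen(w))
    # green
    g=(H>40)&(H<85)&(S>70); m[:]=0; a=(215,145,270,212) if n=="top" else (205,168,262,225); m[a[1]:a[3],a[0]:a[2]]=1
    print("green",cen(g)); pts=np.argwhere(g&m.astype(bool))[:,::-1].astype(np.float32); print(cv2.minAreaRect(pts))
```

```text
top red (array([174.72413793, 199.4137931 ]), array([172, 197,   6,   6,  29], dtype=int32))
blue (array([182.35356201, 213.90765172]), array([167, 193,  31,  43, 379], dtype=int32))
((182.11642456054688, 213.85614013671875), (39.890602111816406, 16.55211639404297), 65.55604553222656)
white (array([181.80200501, 211.38220551]), array([ 155,  180,   55,   65, 2394], dtype=int32))
green (array([240.65822785, 180.03797468]), array([234, 170,  14,  21, 158], dtype=int32))
((240.7108612060547, 185.90318298339844), (31.836843490600586, 12.5634183883667), 87.95458984375)
scene red (array([192.11111111, 237.55555556]), array([190, 236,   5,   5,  18], dtype=int32))Traceback (most recent call last):
  File "<stdin>", line 13, in <module>
  File "<stdin>", line 10, in cen
    return _wrapfunc(a, 'argmax', axis=axis, out=out, **kwds)
    return bound(*args, **kwds)
ValueError: attempt to get argmax of an empty sequence
```

View pics/face_top.png

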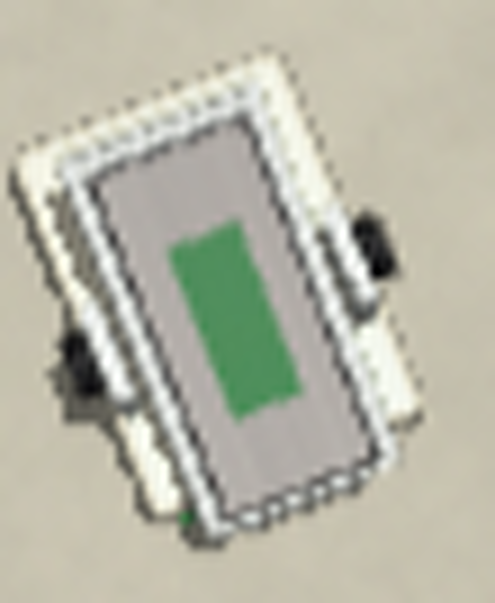

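View pics/face_scene.png

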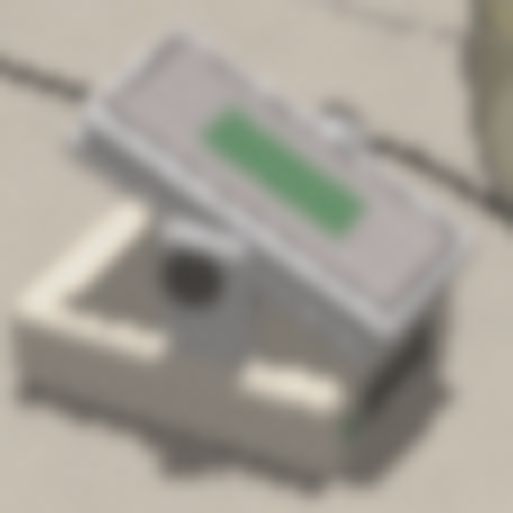

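```bash
python3 - <<'E'
from h import *
def cv(c,n): 
    x0,y0={"top":(215,145),"scene":(205,168)}[n]
    return (np.array(c,float)+.5)/9-.5+[x0,y0]
# green corners by mask contour on 9x images
def green(n):
    b=cv2.imread(f"pics/face_{n}.png");h=cv2.cvtColor(b,cv2.COLOR_BGR2HSV)
    m=cv2.inRange(h,(45,70,40),(85,255,255)); 
    k,l,st,ce=cv2.connectedComponentsWithStats(m); i=1+np.argmax(st[1:,4]); 
    r=cv2.minAreaRect(np.argwhere(l==i)[:,::-1].astype(np.float32)); print(n,ce[i],r)
    p=cv2.approxPolyDP(cv2.findContours((l==i).astype(np.uint8),0,2)[0][0],14,True).reshape(-1,2);print(p.tolist())
    return ce[i]
gt,gs=green("top"),green("scene")
print("green tri",tri(cv(gs,"scene"),cv(gt,"top")))
top=[(248,118),(95,182),(222,515),(380,460)]   # up-right, up-left, low-left, low-right
sc=[(180,45),(105,102),(388,305),(455,243)]
# correspondence: right of top (-y) = farther in scene
P=[]
for a,b in zip(sc,top):
    p,e=tri(cv(a,"scene"),cv(b,"top")); P.append(p); print(p,e)
P=np.array(P); print("cen",P.mean(0)); up=(P[0]+P[1]-P[2]-P[3])/2; lat=(P[1]+P[2]-P[0]-P[3])/2
print("len",np.linalg.norm(up),np.linalg.norm(lat),"slope",np.degrees(np.arctan2(up[2],np.hypot(*up[:2]))),"yaw",np.degrees(np.arctan2(up[1],up[0])),np.degrees(np.arctan2(-lat[0],lat[1])),lat[2])
# carrier
print("stopper",tri((192.1,237.6),(174.7,199.4)))
E
python3 - <<'E'
import cv2
t=cv2.imread("pics/top0.png"); s=cv2.imread("pics/scene0.png")
cv2.imwrite("pics/car_t.png",cv2.resize(t[183:243,158:210],None,fx=9,fy=9,interpolation=cv2.INTER_CUBIC))
cv2.imwrite("pics/car_s.png",cv2.resize(s[228:266,174:242],None,fx=9,fy=9,interpolation=cv2.INTER_CUBIC))
E
```

```text
top [234.85529275 320.29073284] ((235.4530487060547, 320.554931640625), (180.69232177734375, 74.88065338134766), 68.27020263671875)
[[233, 225], [171, 257], [240, 416], [298, 386]]
scene [284.42889908 173.09908257] ((283.1318359375, 171.81744384765625), (141.3284149169922, 18.735698699951172), 35.83765411376953)
[[224, 133], [342, 211]]
green tri (array([0.56382288, 0.17728311, 0.09084219]), np.float64(0.003326833294286987))
[0.62406918 0.17260198 0.11304872] 0.0010780992668505492
[0.6041566  0.21953752 0.11807886] 0.0007066921678870773
[0.50484009 0.18255313 0.06924394] 0.003992330962998693
[0.52338737 0.13375825 0.06255066] 0.0006332979227482887
cen [0.56411331 0.17711272 0.09073054]
len 0.11791551564187694 0.051915586683055175 slope 24.910626315423105 yaw 20.763909918890146 21.887876749230635 0.005861708561792162
stopper (array([0.51923131, 0.3746293 , 0.02856974]), np.float64(0.0017166154485100883))
```

View pics/car_t.png

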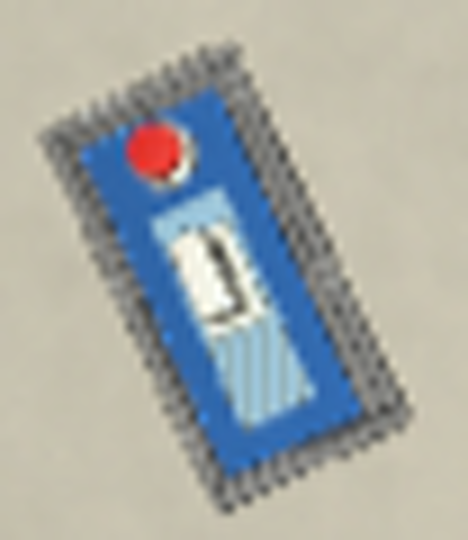

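View pics/car_s.png

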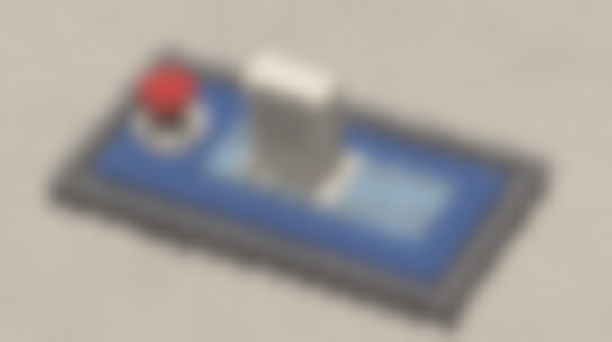

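Run:
```python
from h import *
from scipy.optimize import least_squares
def cv(c,o): return (np.array(c,float)+.5)/9-.5+np.array(o)
T0=(215,145);S0=(205,168)
top=cv([(248,118),(95,182),(222,515),(380,460),(234.9,320.3)],T0)
sc=cv([(180,45),(105,102),(388,305),(455,243),(284.4,173.1)],S0)
L=np.array([[61,-27,0],[61,27,0],[-61,27,0],[-61,-27,0],[0,0,0]])/1e3
def pose(p):
    x,y,yaw,th=p
    Rm=R.from_euler("z",yaw).as_matrix()@R.from_euler("y",-th).as_matrix()
    # hinge at (x,y,.076)
    return Rm,np.array([x,y,.076])+Rm@[0,0,.017]
def f(p,wt=1,ws=1):
    Rm,c=pose(p); P=L@Rm.T+c
    return np.r_[wt*(proj("top",P)-top).ravel(),ws*(proj("scene",P)-sc).ravel()]
for w in((1,1),(1,0),(0,1)):
    r=least_squares(f,[.57,.177,.37,.43],args=w); print(r.x[:2],pose(r.x)[1],np.degrees(r.x[2:]),np.abs(r.fun).max()); print(r.fun.reshape(-1,2).round(1).tolist() if w==(1,1) else "")
def rect(c):
    c=np.array(c)[:,:2];m=c.mean(0);a=(c[0]+c[1]-c[2]-c[3])/2;b=(c[0]+c[3]-c[1]-c[2])/2
    return m,np.linalg.norm(a),np.linalg.norm(b),np.degrees(np.arctan2(a[1],a[0])),np.degrees(np.arctan2(b[1],b[0]))+90
A=(158,183);B=(174,228)
print("plate",rect(onz("top",cv([(82,152),(220,88),(362,412),(228,472)],A),.012)))
print("nest",rect(onz("top",cv([(40,132),(237,45),(412,415),(228,512)],A),.011)))
print("nest scene",rect(onz("scene",cv([(48,185),(168,48),(550,165),(455,325)],B),.011)))
print("plate scene",rect(onz("scene",cv([(95,165),(150,70),(512,178),(435,282)],B),.012)))
print("ribtop t",rect(onz("top",cv([(170,245),(218,222),(258,318),(208,338)],A),.05)))
print("ribtop s",rect(onz("scene",cv([(250,82),(272,52),(335,75),(322,103)],B),.05)))
print("stop t",onz("top",[(174.7,199.4)],.03),onz("scene",[(192.1,237.6)],.03))
```

```text
[0.57085474 0.17989488] [0.56392572 0.17724296 0.09129562] [20.94317571 25.87577799] 1.5562036406307413
[[0.4, -0.5], [-0.8, -0.4], [0.5, 1.3], [0.6, 0.4], [0.4, 0.3], [-0.2, -1.6], [-1.1, 0.1], [-0.3, 1.5], [0.5, -0.6], [-0.6, -0.2]]
[0.57273026 0.18091962] [0.56450732 0.17782199 0.09055294] [20.64163886 31.12349909] 0.7199279727689145

[0.5691044  0.17935156] [0.56269718 0.17703205 0.09157457] [19.90105052 23.63023144] 1.1814518668930134

plate (array([0.47848363, 0.35559742]), np.float64(0.11722782535264849), np.float64(0.04920906507138138), np.float64(24.146338921568876), np.float64(203.80571799789328))
nest (array([0.48026903, 0.353759  ]), np.float64(0.1386462139788845), np.float64(0.0696976504335845), np.float64(25.853517029130977), np.float64(205.0631594509304))
nest scene (array([0.47487072, 0.35575835]), np.float64(0.14031306339338542), np.float64(0.07207830779172188), np.float64(23.77784510183399), np.float64(206.84066103132622))
plate scene (array([0.47742515, 0.35648703]), np.float64(0.12484014355445622), np.float64(0.04774971454212609), np.float64(24.043686392223677), np.float64(209.34478882054378))
ribtop t (array([0.47586096, 0.35206857]), np.float64(0.03296169141069517), np.float64(0.017097939312492535), np.float64(22.506720975425818), np.float64(202.98241743572527))
ribtop s (array([0.4753175 , 0.35443881]), np.float64(0.023759827783272267), np.float64(0.013909698326549301), np.float64(22.888086841614115), np.float64(212.20898360808695))
stop t [[0.5196363  0.37504537 0.03      ]] [[0.51703128 0.37490385 0.03      ]]
```

```bash
cat >> h.py <<'E'
def st():
    o=env.get_obs(); Rm=q2R(o["tcp_rot"]); return o,Rm
def shift(target,tyaw=None):
    """tool-axis shift from measured TCP to world target; spin so tool z has world yaw tyaw (mod pi)"""
    o,Rm=st(); d=Rm.T@(np.array(target)-o["eef_pos"])
    s=None
    if tyaw is not None:
        zy=np.arctan2(Rm[1,2],Rm[0,2]); s=(tyaw-zy+np.pi/2)%np.pi-np.pi/2; s*= np.sign(Rm[2,0])
    print("shift",d.round(4),"spin",s,"tool axes\n",Rm.round(3))
    return d,s
E
python3 - <<'E'
from h import *
shift([.519,.3745,.43],np.radians(114))
print(onz("top",[(317,180),(283,180),(349,180)],0.0), tri((285,173),(317,180)))
E
```

```text
shift [-0.1814  0.6322 -0.7495] spin 0.049878426129702724 tool axes
 [[-0.     0.892  0.452]
 [ 0.001  0.452 -0.892]
 [-1.     0.    -0.001]]
[[ 0.57482568 -0.04775325  0.        ]
 [ 0.57636937  0.05435375  0.        ]
 [ 0.57339971 -0.14398098  0.        ]] (array([ 0.56620222, -0.04161277,  0.05194555]), np.float64(0.003663018856761528))
```

```bash
python3 -m creep '[[-0.04,0,0,0],[-0.08,0,0,0],[-0.12,0,0,0],[-0.16,0,0,0],[-0.18,0,0,0],[-0.18,0.029,-0.028,0],[-0.18,0.058,-0.056,0],[-0.18,0.087,-0.083,0],[-0.18,0.116,-0.111,0],[-0.18,0.145,-0.139,0],[-0.18,0.174,-0.167,0],[-0.18,0.203,-0.195,0]]' 1 && python3 -m creep '[[0,0.029,-0.028,0],[0,0.058,-0.056,0],[0,0.087,-0.083,0],[0,0.116,-0.111,0],[0,0.145,-0.139,0],[0,0.174,-0.167,0],[0,0.203,-0.195,0],[0,0.223,-0.23,0],[0,0.243,-0.265,0],[0,0.263,-0.3,0],[0,0.283,-0.335,0],[0,0.303,-0.365,0]]'
```

```text
time: 1.1
eef_pos: [0.3867, -0.3122, 0.4281]
tcp_rot: [0.602, 0.37, 0.602, -0.37]
contact_force: [1.5, -0.8, 0.4]
opening: -0.0004
time: 2.1
eef_pos: [0.4913, 0.1508, 0.4282]
tcp_rot: [0.602, 0.37, 0.603, -0.37]
contact_force: [0.9, -0.3, 0.1]
opening: 0.0
```

Run:
```python
from h import *
shift([.519,.3745,.10],np.radians(114))
```

```text
shift [ 0.3282  0.126  -0.1869] spin 0.05042613130183948 tool axes
 [[-0.     0.892  0.452]
 [ 0.     0.452 -0.892]
 [-1.    -0.    -0.   ]]
```

```bash
python3 -m creep '[[0,0.02,-0.033,0.025],[0.01,0.045,-0.065,0.05],[0.03,0.07,-0.1,0.05],[0.06,0.095,-0.13,0.05],[0.09,0.11,-0.16,0.05],[0.12,0.126,-0.187,0.05],[0.16,0.126,-0.187,0.05],[0.2,0.126,-0.187,0.05],[0.24,0.126,-0.187,0.05],[0.28,0.126,-0.187,0.05],[0.30,0.126,-0.187,0.05],[0.30,0.126,-0.187,0.05]]'
python3 - <<'E'
from h import *
snap("1")
shift([.519,.3745,.10],np.radians(114))
im=cv2.imread("pics/scene1.png");cv2.imwrite("pics/s1.png",cv2.resize(im[150:290,150:290],None,fx=4,fy=4,interpolation=cv2.INTER_CUBIC))
E
```

```text
time: 3.1
eef_pos: [0.5167, 0.37, 0.1222]
tcp_rot: [0.592, 0.382, 0.594, -0.388]
contact_force: [-1.4, -1.3, 0.3]
opening: -0.0004
shift [ 0.0281  0.0004 -0.0027] spin -0.00010267887889447991 tool axes
 [[-0.002  0.914  0.407]
 [-0.001  0.407 -0.914]
 [-1.    -0.002  0.   ]]
```

View pics/s1.png

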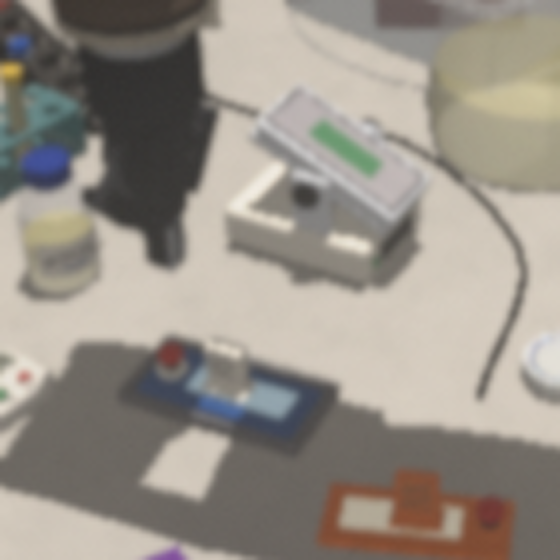

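View pics/top1.png

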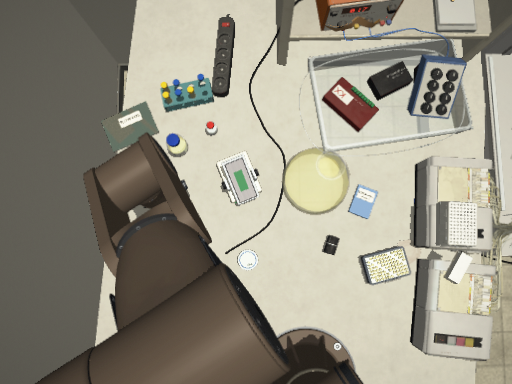

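Run:
```python
from h import *
o,Rm=st(); tip=o["eef_pos"]+Rm[:,0]*.017
print(o["eef_pos"],proj("scene",[tip]),proj("top",[tip]))
print("bottle2 cap",tri((162,191),(174.5,138)), "b3",onz("top",[(211,128)],.06))
im=cv2.imread("pics/scene1.png");cv2.imwrite("pics/s1b.png",cv2.resize(im[180:240,160:220],None,fx=9,fy=9,interpolation=cv2.INTER_CUBIC))
```

```text
[0.51974032 0.37191497 0.1281124 ] [[189.4732476  213.44760129]] [[170.34731333 196.50979248]]
bottle2 cap (array([0.68646675, 0.36292564, 0.09736061]), np.float64(0.0025584760290291208)) b3 [[0.72416914 0.26434389 0.06      ]]
```

View pics/s1b.png

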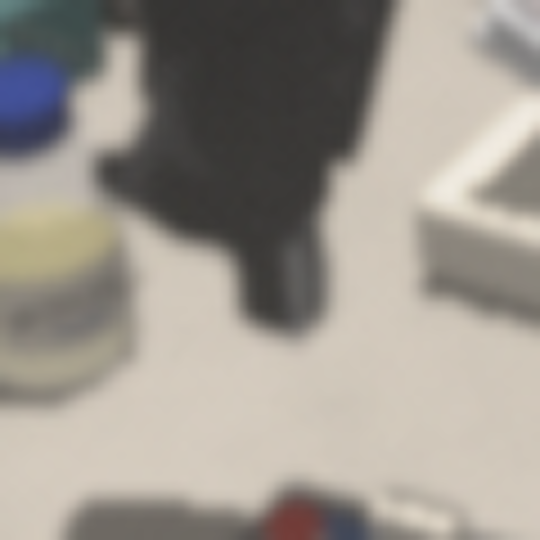

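```bash
python3 -m creep '[[0.03,0.001,-0.002,0],[0.06,0.001,-0.002,0],[0.07,0.001,-0.002,0],[0.072,0.001,-0.002,0],[0.072,0.001,-0.002,0]]'
python3 - <<'E'
from h import *
snap("2")
shift([.519,.3745,.041],np.radians(114))
im=cv2.imread("pics/scene2.png");cv2.imwrite("pics/s2.png",cv2.resize(im[200:270,160:240],None,fx=8,fy=8,interpolation=cv2.INTER_CUBIC))
E
```

```text
time: 3.62
eef_pos: [0.5209, 0.3747, 0.0578]
tcp_rot: [0.593, 0.386, 0.593, -0.385]
contact_force: [-0.4, 0.4, 0.1]
opening: 0.0001
shift [ 0.0175 -0.0024 -0.0004] spin -0.0001336826490829779 tool axes
 [[ 0.002  0.914  0.407]
 [ 0.002  0.407 -0.914]
 [-1.     0.003 -0.   ]]
```

View pics/s2.png

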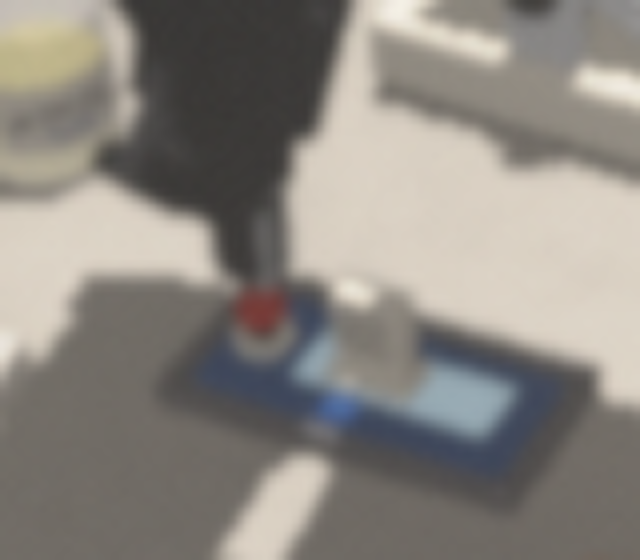

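```bash
python3 -m creep '[[0.004,-0.0025,0,0],[0.007,-0.0025,0,0],[0.009,-0.0025,0,0],[0.011,-0.0025,0,0],[0.013,-0.0025,0,0],[0.015,-0.0025,0,0],[0.015,-0.0025,0,0]]'; python3 -m creep '[[0.001,0,0,0],[0.002,0,0,0],[0.002,0,0,0],[0.002,0,0,0]]'
```

```text
time: 4.3
eef_pos: [0.5178, 0.3734, 0.0411]
tcp_rot: [0.593, 0.385, 0.593, -0.385]
contact_force: [-0.6, 0.6, 1.0]
opening: 0.0003
time: 4.63
eef_pos: [0.518, 0.3734, 0.0407]
tcp_rot: [0.593, 0.385, 0.593, -0.385]
contact_force: [-7.8, -4.5, 29.4]
opening: -0.0002
```

```bash
python3 -m creep '[[-0.01,0,0,0],[-0.03,0,0,0],[-0.06,0,0,0],[-0.08,-0.02,0,0],[-0.08,-0.044,0,0],[-0.08,-0.044,0,0]]' -1
python3 - <<'E'
from h import *
snap("3")
shift([.4765,.355,.037],np.radians(114))
im=cv2.imread("pics/scene3.png");cv2.imwrite("pics/s3.png",cv2.resize(im[200:270,160:240],None,fx=8,fy=8,interpolation=cv2.INTER_CUBIC))
E
```

```text
time: 5.13
eef_pos: [0.4745, 0.3539, 0.1201]
tcp_rot: [0.593, 0.385, 0.593, -0.386]
contact_force: [-0.7, 0.2, -1.4]
opening: 0.0723
shift [ 0.0825 -0.0008 -0.    ] spin 0.00023478490011985542 tool axes
 [[ 0.     0.913  0.407]
 [ 0.     0.407 -0.913]
 [-1.     0.     0.   ]]
```

View pics/s3.png

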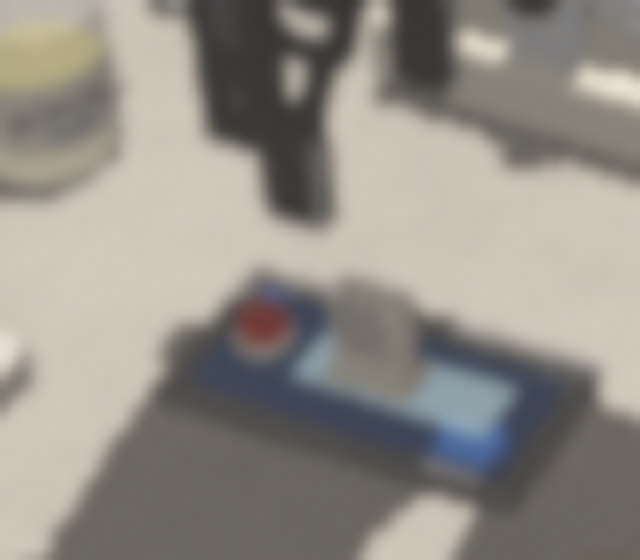

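```bash
python3 -m creep '[[0.02,-0.0005,0,0],[0.04,-0.0005,0,0],[0.06,-0.0005,0,0],[0.075,-0.0005,0,0],[0.082,-0.0005,0,0],[0.082,-0.0005,0,0],[0.082,-0.0005,0,0]]' 0
python3 - <<'E'
from h import *
snap("4")
shift([.4765,.355,.037],np.radians(114))
im=cv2.imread("pics/scene4.png");cv2.imwrite("pics/s4.png",cv2.resize(im[200:270,160:240],None,fx=8,fy=8,interpolation=cv2.INTER_CUBIC))
E
```

```text
time: 5.82
eef_pos: [0.4775, 0.3553, 0.0371]
tcp_rot: [0.593, 0.385, 0.593, -0.385]
contact_force: [-0.6, -1.0, 1.1]
opening: 0.0427
shift [ 0.0011 -0.0015  0.    ] spin -0.00010119985563505907 tool axes
 [[ 0.001  0.914  0.407]
 [ 0.001  0.407 -0.914]
 [-1.     0.001 -0.   ]]
```

View pics/s4.png

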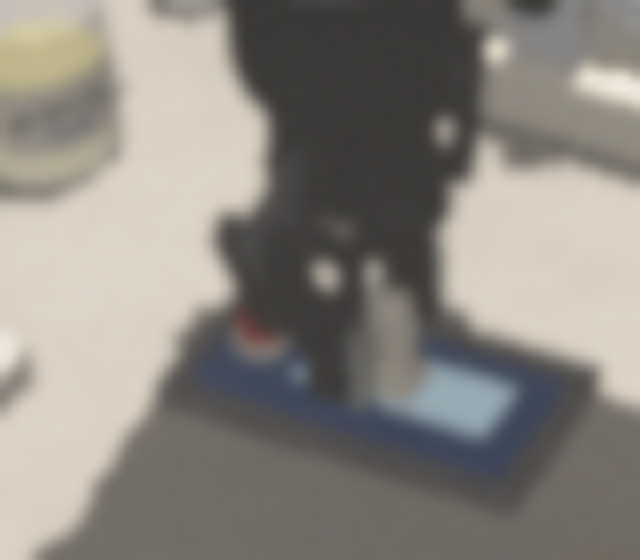

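```bash
python3 -m creep '[[0,-0.001,0,0],[0,-0.001,0,0],[0,-0.001,0,0],[0,-0.001,0,0],[0,-0.001,0,0],[0,-0.001,0,0],[0,-0.001,0,0]]' 1;python3 -c "
from h import *
o,Rm=st();print(o['ft_torque'],o['contact_force'],o['opening'])"; python3 -m creep '[[-0.002,0,0,0],[-0.005,0,0,0],[-0.01,0,0,0],[-0.02,0,0,0],[-0.04,0,0,0],[-0.06,0,0,0],[-0.06,0,0,0]]';python3 - <<'E'
from h import *
snap("5");o,Rm=st();print(o['ft_torque'],o['contact_force'],o['opening'],o["eef_pos"])
im=cv2.imread("pics/scene5.png");cv2.imwrite("pics/s5.png",cv2.resize(im[180:270,160:260],None,fx=7,fy=6.5,interpolation=cv2.INTER_CUBIC))
E
```

```text
time: 6.5
eef_pos: [0.4766, 0.355, 0.0381]
tcp_rot: [0.593, 0.385, 0.593, -0.385]
contact_force: [-1.6, -0.1, 7.1]
opening: 0.0112
[-0.1350197   0.21263063  0.0406039 ] [-1.55838411 -0.13359469  7.1454489 ] 0.011240576143800262
time: 7.08
eef_pos: [0.4779, 0.356, 0.1014]
tcp_rot: [0.594, 0.387, 0.592, -0.384]
contact_force: [0.9, 0.3, 0.9]
opening: 0.0111
[ 0.0360968  -0.01311614 -0.0030748 ] [ 0.66384388  0.94389532 -0.59356845] 0.011285933412404523 [0.47679437 0.35518364 0.09864316]
```

View pics/s5.png

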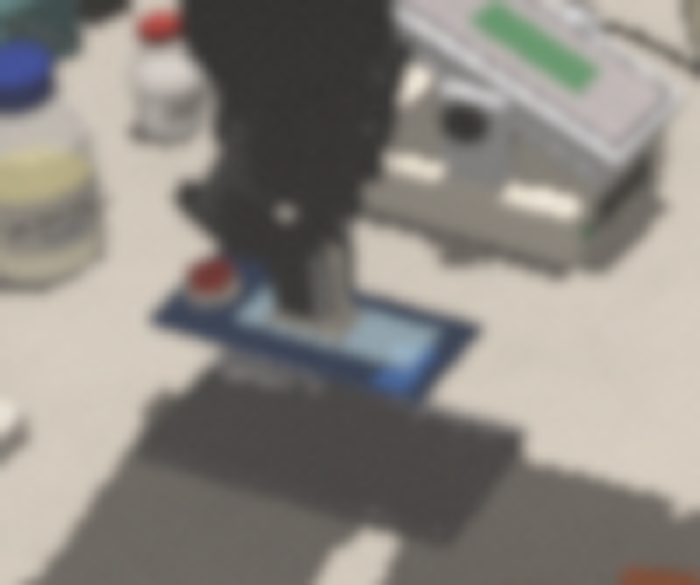

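```bash
cat >> h.py <<'E'
C=np.array([.564,.1774,.0913]);PSI=np.radians(20.9);TH=np.radians(25.5)
U=np.array([np.cos(PSI),np.sin(PSI),0]);Z=np.array([0,0,1.])
def tcp_for(E,phi,loc,h=.034,dx=0):
    """TCP so carrier point loc (x along carrier, underside) is at E with tilt phi"""
    t=np.cos(phi)*U+np.sin(phi)*Z;n=-np.sin(phi)*U+np.cos(phi)*Z
    return E+h*n-(loc-dx)*t-[0,0,.002]
E
python3 - <<'E'
from h import *
shift(tcp_for(C,0,.06)+[0,0,.02],PSI+np.pi/2)
# carrier in hand check: top view corners
im=cv2.imread("pics/top5.png");cv2.imwrite("pics/t5.png",cv2.resize(im[170:250,140:240],None,fx=7,fy=7,interpolation=cv2.INTER_CUBIC))
E
```

```text
shift [-0.0448 -0.0525  0.1946] spin 0.054109797459755526 tool axes
 [[ 0.002  0.914  0.407]
 [ 0.001  0.407 -0.914]
 [-1.     0.002 -0.   ]]
```

View pics/t5.png

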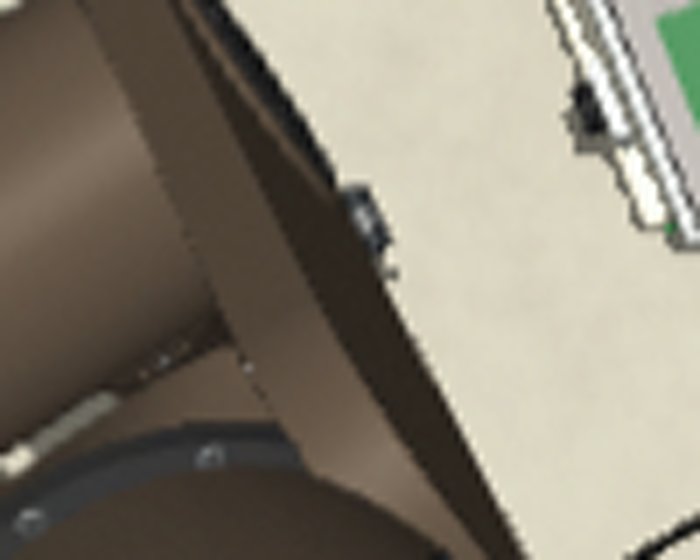

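```bash
python3 -m creep '[[-0.03,0,0,0],[-0.06,0,0,0.02],[-0.07,-0.01,0.035,0.054],[-0.07,-0.02,0.07,0.054],[-0.07,-0.03,0.105,0.054],[-0.07,-0.04,0.14,0.054],[-0.07,-0.048,0.17,0.054],[-0.065,-0.0525,0.19,0.054],[-0.055,-0.0525,0.1946,0.054],[-0.045,-0.0525,0.1946,0.054],[-0.045,-0.0525,0.1946,0.054]]'
python3 - <<'E'
from h import *
snap("6");o,Rm=st();print(o['ft_torque'],o['contact_force'],o['opening'],o["eef_pos"])
shift(tcp_for(C,0,.06),PSI+np.pi/2)
im=cv2.imread("pics/scene6.png");cv2.imwrite("pics/s6.png",cv2.resize(im[160:240,190:290],None,fx=7,fy=7,interpolation=cv2.INTER_CUBIC))
E
```

```text
time: 8.1
eef_pos: [0.5062, 0.1556, 0.14]
tcp_rot: [0.581, 0.4, 0.583, -0.402]
contact_force: [-1.4, 0.3, -1.7]
opening: 0.0114
[-0.05279887 -0.03444421  0.06545735] [ 0.8662312  -0.30701787 -0.80941991] 0.01098801950787212 [0.50670735 0.15649438 0.1414632 ]
shift [0.0182 0.001  0.0009] spin 0.0008011426134064692 tool axes
 [[-0.002  0.934  0.357]
 [-0.     0.357 -0.934]
 [-1.    -0.002 -0.   ]]
```

View pics/s6.png

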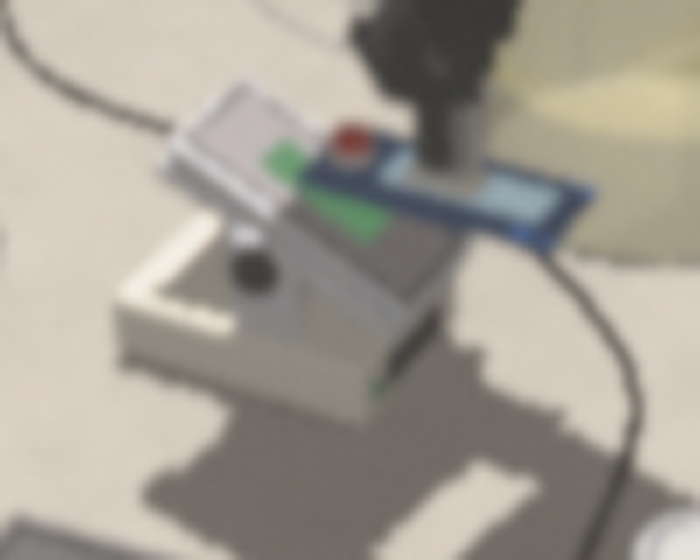

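View pics/top6.png

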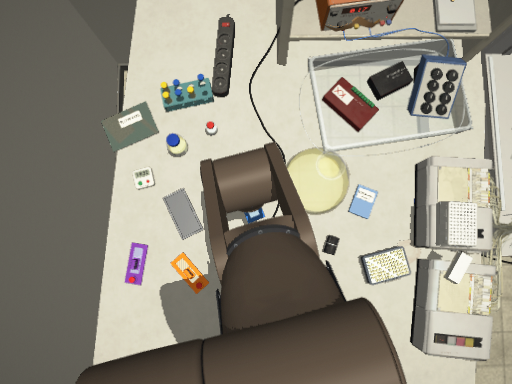

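```bash
python3 -m creep '[[0.006,0.001,0.001,0],[0.012,0.001,0.001,0],[0.017,0.001,0.001,0],[0.018,0.001,0.001,0],[0.018,0.001,0.001,0]]';python3 -m creep '[[0.002,-0.001,0,0],[0.004,-0.002,0,0],[0.004,-0.002,0,0]]'; python3 -c "
from h import *
o,Rm=st();print(Rm.T@o['ft_torque'],Rm.T@o['contact_force'],o['opening'],o['eef_pos'])"
```

```text
time: 8.62
eef_pos: [0.5083, 0.1553, 0.1238]
tcp_rot: [0.582, 0.401, 0.583, -0.401]
contact_force: [-1.2, -0.6, -0.2]
opening: 0.0111
time: 8.87
eef_pos: [0.5071, 0.1544, 0.1205]
tcp_rot: [0.583, 0.401, 0.582, -0.401]
contact_force: [-0.6, -0.1, 6.0]
opening: 0.011
[-0.01249968  0.05851574  0.35141033] [-5.97442808 -0.59269441 -0.09461114] 0.011045560949052548 [0.50713143 0.15441228 0.12046415]
```

```bash
python3 -m creep '[[0.001,-0.0005,0,0],[0.003,-0.001,0,0],[0.004,-0.002,0,0],[0.004,-0.002,0,0]]'; python3 -c "
from h import *
o,Rm=st();print(Rm.T@o['ft_torque'],Rm.T@o['contact_force'],o['opening'],o['eef_pos'])
snap('7')
im=cv2.imread('pics/scene7.png');cv2.imwrite('pics/s7.png',cv2.resize(im[160:240,190:290],None,fx=7,fy=7,interpolation=cv2.INTER_CUBIC))"
```

```text
time: 9.2
eef_pos: [0.5056, 0.1538, 0.1168]
tcp_rot: [0.583, 0.402, 0.582, -0.401]
contact_force: [-1.1, -0.2, 8.3]
opening: 0.0109
[-0.0020333   0.08799355  0.49403991] [-8.28027204 -1.10790642 -0.19191659] 0.010929261638617108 [0.50559351 0.15376708 0.1168363 ]
```

View pics/s7.png

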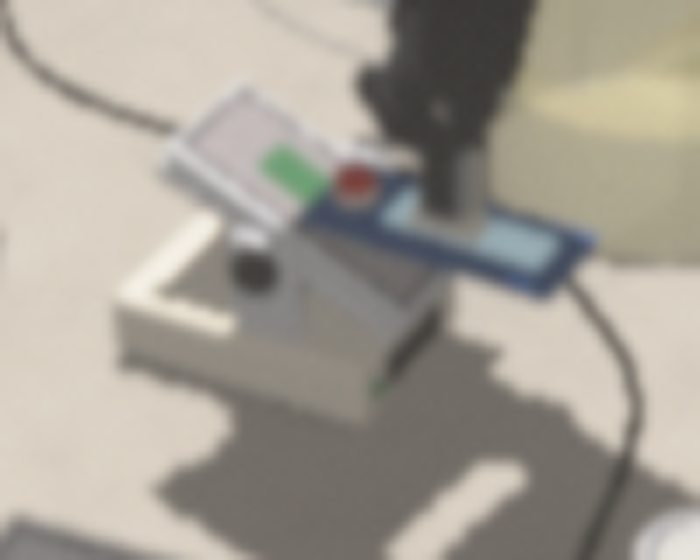

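```bash
python3 -m creep '[[0.003,-0.001,0,0],[0.006,-0.002,0,0],[0.009,-0.003,0,0],[0.012,-0.0035,0,0],[0.015,-0.0035,0,0],[0.0165,-0.0035,0,0],[0.0165,-0.0035,0,0]]'; python3 -c "
from h import *
o,Rm=st();print(Rm.T@o['ft_torque'],Rm.T@o['contact_force'],o['opening'],o['eef_pos'])
snap('8')
im=cv2.imread('pics/scene8.png');cv2.imwrite('pics/s8.png',cv2.resize(im[160:240,190:290],None,fx=7,fy=7,interpolation=cv2.INTER_CUBIC))"
```

```text
time: 9.88
eef_pos: [0.5009, 0.1521, 0.0998]
tcp_rot: [0.582, 0.401, 0.583, -0.401]
contact_force: [-6.4, -2.7, 10.6]
opening: 0.0108
[-0.00191917 -0.02831277 -0.46583616] [-10.57463739  -6.97540435   0.24751201] 0.010774244969602236 [0.50089826 0.1520761  0.09983002]
```

View pics/s8.png

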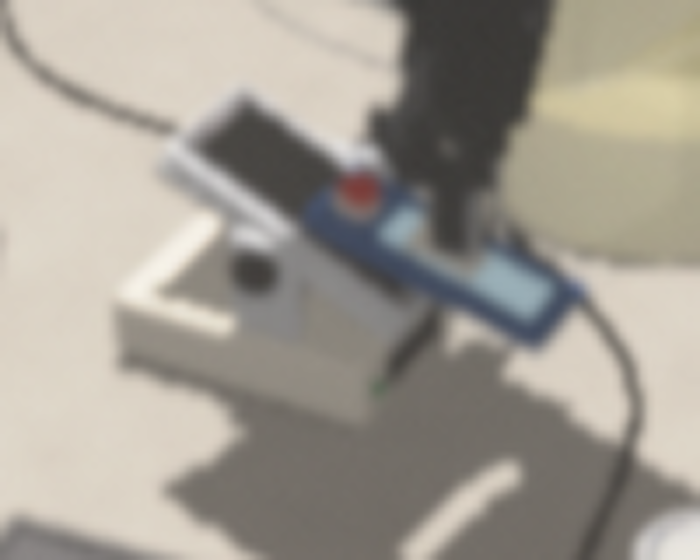

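```bash
python3 -c "
from h import *
a=cv2.imread('pics/scene7.png')[168:218,205:280];b=cv2.imread('pics/scene8.png')[168:218,205:280]
f=lambda c:cv2.resize(np.clip(255*(c/255.)**.6,0,255).astype(np.uint8),None,fx=7,fy=6,interpolation=cv2.INTER_CUBIC)
cv2.imwrite('pics/s8b.png',np.vstack([f(a),f(b)]))"
```

```text
(no output)
```

View pics/s8b.png

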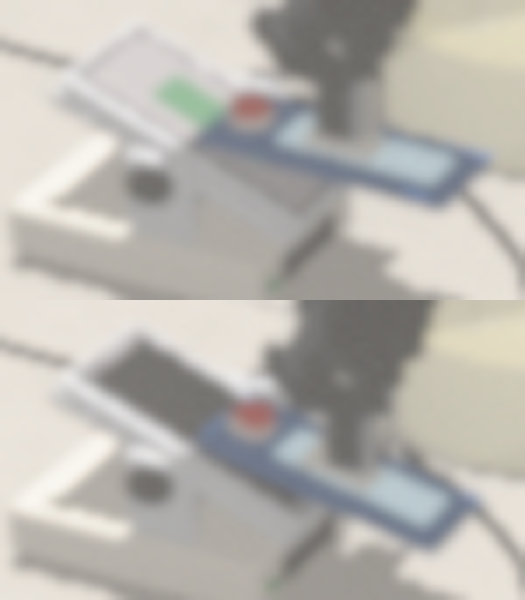

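```bash
python3 -m creep '[[-0.003,-0.001,0,0],[-0.008,-0.003,0,0],[-0.015,-0.005,0,0],[-0.015,-0.005,0,0]]'; python3 -c "
from h import *
o,Rm=st();print(Rm.T@o['ft_torque'],Rm.T@o['contact_force'],o['opening'],o['eef_pos'])
snap('9')
im=cv2.imread('pics/scene9.png');cv2.imwrite('pics/s9.png',cv2.resize(im[160:240,205:285],None,fx=8,fy=7,interpolation=cv2.INTER_CUBIC))"
```

```text
time: 10.32
eef_pos: [0.4972, 0.1506, 0.116]
tcp_rot: [0.583, 0.401, 0.582, -0.401]
contact_force: [1.1, 0.8, -0.7]
opening: 0.0113
[0.02959507 0.04194691 0.02367072] [ 0.67344553  1.34733455 -0.38864246] 0.011303946363824728 [0.49721621 0.15063457 0.1159968 ]
```

View pics/s9.png

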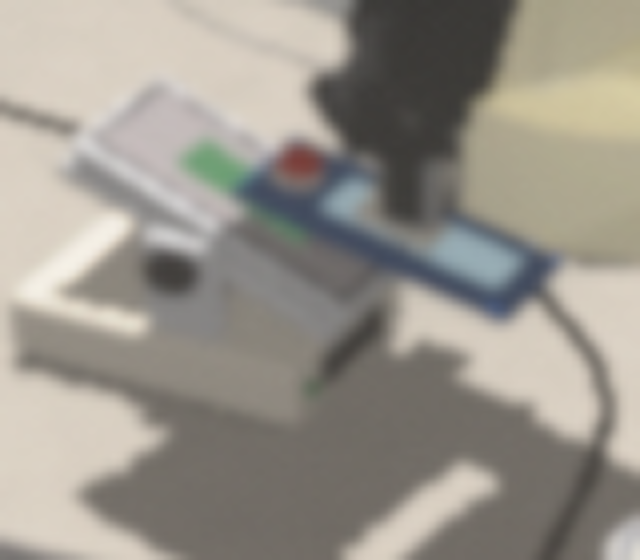

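```bash
cat >> h.py <<'E'
V=np.array([-U[1],U[0],0])
def onplane(n,px,p0,nv):
    o,d=rays(n,px); return o+d*(((p0-o)@nv)/(d@nv))[:,None]
def slope(n,px,p0,off):
    P=onplane(n,px,p0+off*V,V); s=(P-p0)@U; a=P[0]-P[-1]; L=np.linalg.norm(a)
    return np.degrees(np.arctan2(a[2],a@U)),L,np.c_[s,P[:,2]].round(4).tolist()
E
python3 - <<'E'
from h import *
for n in("scene6","scene9"):
    im=cv2.imread(f"pics/{n}.png")
    cv2.imwrite(f"pics/e_{n}.png",cv2.resize(im[165:212,205:280],None,fx=10,fy=10,interpolation=cv2.INTER_CUBIC))
E
```

```text
(no output)
```

View pics/e_scene9.png

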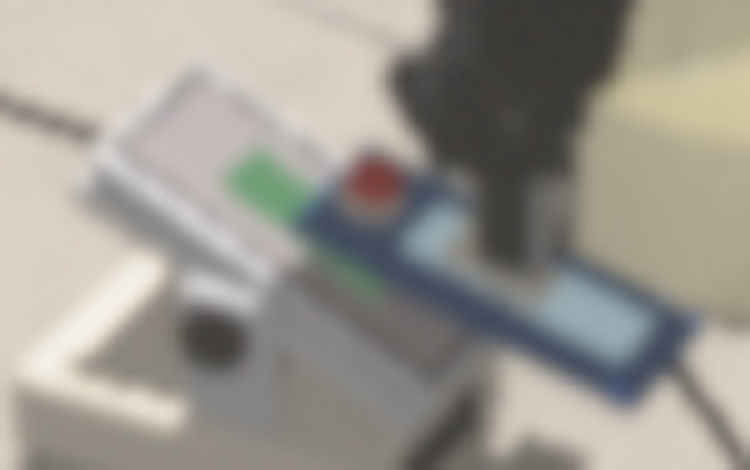

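View pics/e_scene6.png

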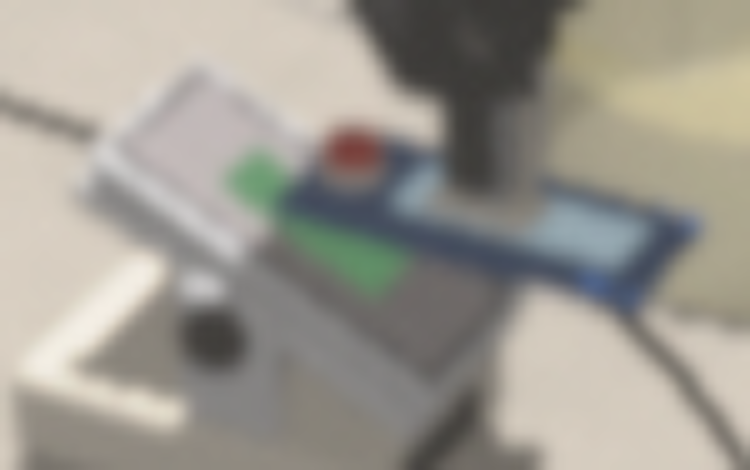

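Run:
```python
from h import *
f=lambda c:(np.array(c,float)+.5)/10-.5+[205,165]
print(slope("scene",f([(280,210),(630,305)]),np.array([.5067,.1565,.1415]),.025))
print(slope("scene",f([(300,228),(628,405)]),np.array([.4972,.1506,.116]),.025))
# face outline near line (off .027), px from the first image
g=lambda c:(np.array(c,float)+.5)/9-.5+[205,168]
print(slope("scene",g([(105,102),(388,305)]),C,.027))
print(slope("scene",g([(180,45),(455,243)]),C,-.027))
```

```text
(np.float64(-0.7031709013861003), np.float64(0.11535596801886956), [[0.0557, 0.1114], [-0.0596, 0.1128]])
(np.float64(15.05466406928125), np.float64(0.11288296196705364), [[0.0613, 0.1054], [-0.0477, 0.0761]])
(np.float64(24.586794014571996), np.float64(0.11774184079329272), [[0.0508, 0.1196], [-0.0563, 0.0706]])
(np.float64(24.978564425663254), np.float64(0.11911078606027777), [[0.0545, 0.1124], [-0.0535, 0.0621]])
```

Run:
```python
from h import *
t=np.cos(TH)*U+np.sin(TH)*Z;n=-np.sin(TH)*U+np.cos(TH)*Z
TH=np.radians(24.9)
E=C+.02*t
p0=None
for phi,c in((15.5,-8),(15.5,5),(18,5),(20,5),(22,5),(24,5),(25,5),(25,-8)):
    p=tcp_for(E-n*c/1e3,np.radians(phi),.06)
    o,Rm=st(); print(phi,c,p.round(4),(Rm.T@(p-o["eef_pos"])).round(4))
```

```text
15.5 -8 [0.5151 0.1587 0.1219] [-0.0066  0.0195 -0.0012]
15.5 5 [0.5204 0.1607 0.1101] [ 0.0052  0.0251 -0.0012]
18 5 [0.5198 0.1605 0.1072] [ 0.0081  0.0244 -0.0012]
20 5 [0.5193 0.1603 0.1048] [ 0.0105  0.024  -0.0012]
22 5 [0.519  0.1602 0.1024] [ 0.0128  0.0236 -0.0012]
24 5 [0.5187 0.1601 0.1001] [ 0.0152  0.0234 -0.0012]
25 5 [0.5187 0.1601 0.0989] [ 0.0164  0.0233 -0.0012]
25 -8 [0.5134 0.1581 0.1106] [ 0.0047  0.0177 -0.0012]
```

```bash
python3 -m creep '[[-0.007,0.01,-0.001,0],[-0.007,0.0195,-0.001,0],[0,0.0225,-0.001,0],[0.005,0.025,-0.001,0],[0.008,0.0245,-0.001,0],[0.0105,0.024,-0.001,0],[0.013,0.0236,-0.001,0],[0.013,0.0236,-0.001,0]]'; python3 -c "
from h import *
o,Rm=st();print(Rm.T@o['ft_torque'],Rm.T@o['contact_force'],o['opening'],o['eef_pos'])"; python3 -m creep '[[0.0012,0,0,0],[0.0024,-0.0002,0,0],[0.0035,-0.0003,0,0],[0.0035,-0.0003,0,0]]';python3 -c "
from h import *
o,Rm=st();print(Rm.T@o['ft_torque'],Rm.T@o['contact_force'],o['opening'],o['eef_pos'])
snap('10')
im=cv2.imread('pics/scene10.png');cv2.imwrite('pics/s10.png',cv2.resize(im[165:212,205:280],None,fx=10,fy=10,interpolation=cv2.INTER_CUBIC))"
```

```text
time: 11.08
eef_pos: [0.5188, 0.16, 0.1009]
tcp_rot: [0.582, 0.401, 0.582, -0.401]
contact_force: [-1.4, -0.9, 9.5]
opening: 0.0105
[-0.01535035  0.04452073  0.39972862] [-9.5035298  -1.66897155  0.34166519] 0.010524607503491313 [0.51875569 0.15995948 0.10086208]
time: 11.42
eef_pos: [0.5188, 0.16, 0.0978]
tcp_rot: [0.583, 0.401, 0.582, -0.401]
contact_force: [-0.8, -0.2, 12.8]
opening: 0.0111
[-0.04860084  0.13919614  0.50597763] [-12.81959204  -0.80641058  -0.1118223 ] 0.011052531674555818 [0.51883119 0.15996309 0.09781097]
```

View pics/s10.png

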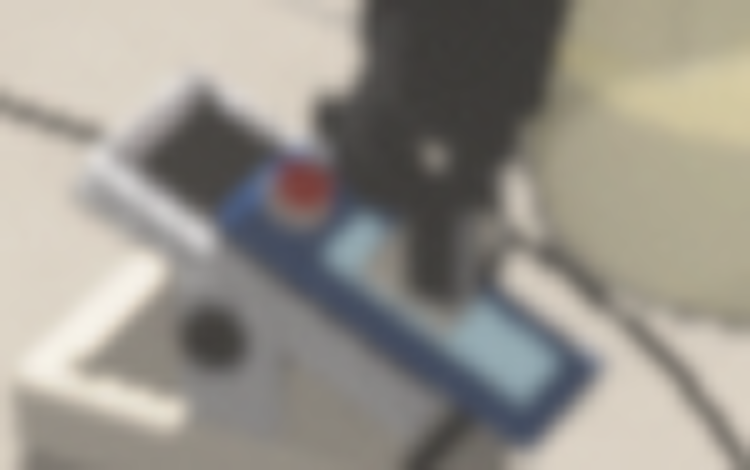

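```bash
python3 -m creep '[[-0.004,-0.002,0,0],[-0.009,-0.004,0,0],[-0.014,-0.0065,0,0],[-0.014,-0.0065,0,0]]';python3 -c "
from h import *
o,Rm=st();print(Rm.T@o['ft_torque'],Rm.T@o['contact_force'],o['opening'],o['eef_pos'])
snap('11')
im=cv2.imread('pics/scene11.png');cv2.imwrite('pics/s11.png',cv2.resize(im[165:212,205:280],None,fx=10,fy=10,interpolation=cv2.INTER_CUBIC))"
```

```text
time: 11.85
eef_pos: [0.5119, 0.1574, 0.1126]
tcp_rot: [0.582, 0.401, 0.582, -0.401]
contact_force: [1.1, 0.3, -0.4]
opening: 0.0109
[-0.01267485 -0.02752779 -0.05559818] [0.40295622 1.14625013 0.11374681] 0.010931274914052174 [0.51185616 0.15740038 0.11257363]
```

View pics/s11.png

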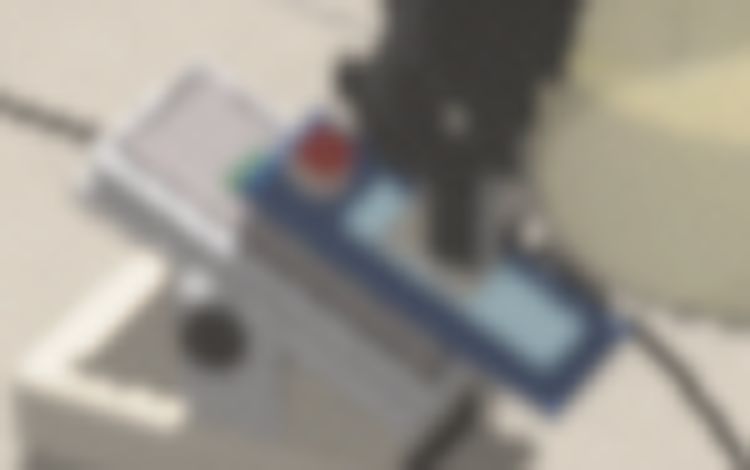

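```bash
cat >> h.py <<'E'
def edgefit(name,blue=True,x=(232,258)):
    """lower-left long edge of carrier (scene): per column, last blue pixel row, subpixel by 8x upscale; returns 2 px on fitted line"""
    im=cv2.imread(f"pics/{name}.png"); S=8; x0,y0=200,160
    b=cv2.resize(im[y0:225,x0:290],None,fx=S,fy=S,interpolation=cv2.INTER_CUBIC).astype(int)
    m=(b[...,0]-b[...,2]>25)
    k,l,s,_=cv2.connectedComponentsWithStats(m.astype(np.uint8)); m=l==1+np.argmax(s[1:,4])
    xs=np.where(m.any(0))[0]; ys=np.array([np.where(m[:,c])[0].max() for c in xs])
    cut=xs[np.argmax(ys)]; lo=xs.min()
    k=(xs>lo+.15*(cut-lo))&(xs<lo+.88*(cut-lo))
    vx,vy,cx,cy=cv2.fitLine(np.c_[xs[k],ys[k]].astype(np.float32),cv2.DIST_HUBER,0,.01,.01).ravel()
    f=lambda X:((X+.5)/S-.5+x0,((cy+(X-cx)*vy/vx)+.5)/S-.5+y0)
    return [f(lo),f(cut)]
E
python3 - <<'E'
from h import *
f=lambda c:(np.array(c,float)+.5)/10-.5+[205,165]
print(slope("scene",f([(245,205),(545,412)]),np.array([.5119,.1574,.1126]),.025))
for n,p in(("scene6",[.5067,.1565,.1415]),("scene9",[.4972,.1506,.116]),("scene10",[.5188,.16,.0978]),("scene11",[.5119,.1574,.1126])):
    e=edgefit(n);print(n,np.round(e,1).tolist(),slope("scene",e,np.array(p),.025))
E
```

```text
(np.float64(23.242289965089025), np.float64(0.10969307741498023), [[0.0634, 0.1089], [-0.0374, 0.0656]])
scene6 [[259.1, 191.0], [267.2, 195.9]] (np.float64(19.084643400267858), np.float64(0.02754139474058038), [[-0.0325, 0.1186], [-0.0585, 0.1096]])
scene9 [[234.4, 187.2], [266.4, 203.0]] (np.float64(12.373973443950431), np.float64(0.10884155801790271), [[0.0617, 0.1058], [-0.0446, 0.0825]])
scene10 [[226.7, 186.2], [256.6, 208.2]] (np.float64(25.635526814135236), np.float64(0.11217933903649749), [[0.0646, 0.1024], [-0.0366, 0.0538]])
scene11 [[228.9, 183.2], [259.6, 205.0]] (np.float64(24.39472116512412), np.float64(0.11259259516829383), [[0.0634, 0.1154], [-0.0391, 0.0689]])
```

Run:
```python
from h import *
TH=np.radians(24.8);n=-np.sin(TH)*U+np.cos(TH)*Z
for c in(-10,-2,0,2):
    p=tcp_for(C-n*c/1e3,TH,0); o,Rm=st(); print(c,p.round(4),(Rm.T@(p-o["eef_pos"])).round(4))
```

```text
-10 [0.5468 0.1708 0.1292] [-0.017   0.037  -0.0001]
-2 [0.5499 0.172  0.122 ] [-0.0098  0.0403 -0.0001]
0 [0.5507 0.1723 0.1202] [-0.0079  0.0412 -0.0001]
2 [0.5515 0.1726 0.1183] [-0.0061  0.042  -0.0001]
```

```bash
python3 -m creep '[[-0.017,0.01,0,0],[-0.017,0.025,0,0],[-0.017,0.037,0,0],[-0.017,0.037,0,0],[-0.017,0.037,0,0]]';python3 -c "
from h import *
o,Rm=st();print(Rm.T@o['ft_torque'],Rm.T@o['contact_force'],o['opening'],o['eef_pos'])
snap('12')
im=cv2.imread('pics/scene12.png');cv2.imwrite('pics/s12.png',cv2.resize(im[160:215,205:280],None,fx=10,fy=10,interpolation=cv2.INTER_CUBIC))"
```

```text
time: 12.37
eef_pos: [0.5468, 0.1708, 0.1288]
tcp_rot: [0.582, 0.401, 0.583, -0.401]
contact_force: [-0.8, 0.1, -1.4]
opening: 0.0109
[0.03948901 0.04455207 0.00397585] [ 1.40086688 -0.70508058 -0.37698994] 0.010905455214462931 [0.5468478  0.17078368 0.12882658]
```

View pics/s12.png

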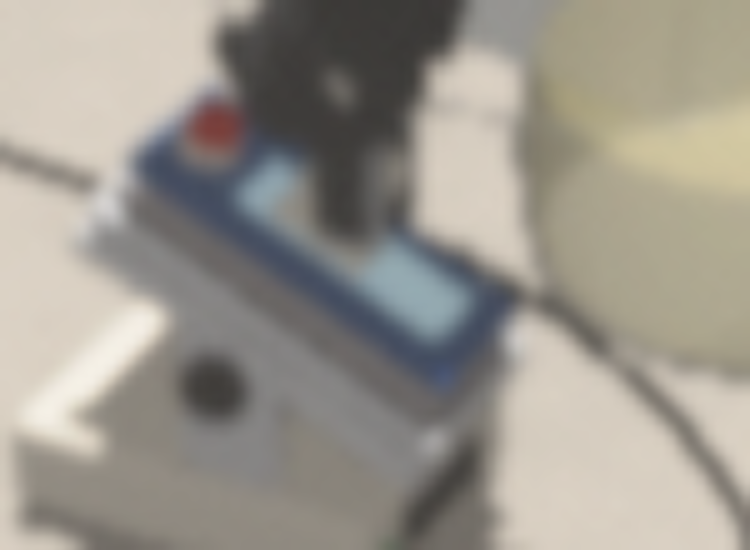

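View pics/top12.png

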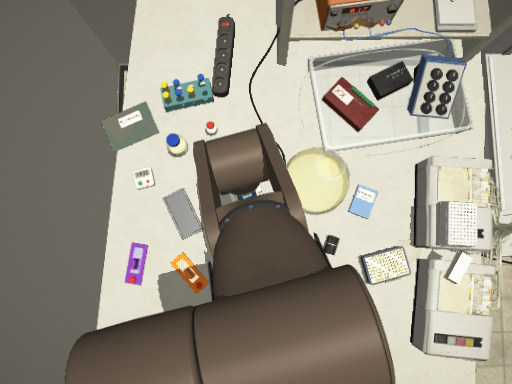

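```bash
python3 -m creep '[[0.0045,0.002,0,0],[0.008,0.0037,0,0],[0.009,0.0042,0,0],[0.01,0.0046,0,0],[0.01,0.0046,0,0],[0.01,0.0046,0,0]]';python3 -c "
from h import *
o,Rm=st();print(Rm.T@o['ft_torque'],Rm.T@o['contact_force'],o['opening'],o['eef_pos'])
snap('13')
im=cv2.imread('pics/scene13.png');cv2.imwrite('pics/s13.png',cv2.resize(im[160:215,205:280],None,fx=10,fy=10,interpolation=cv2.INTER_CUBIC))"
```

```text
time: 12.97
eef_pos: [0.5511, 0.1724, 0.1192]
tcp_rot: [0.582, 0.401, 0.582, -0.401]
contact_force: [-1.2, -0.3, -0.2]
opening: 0.0112
[ 0.02706142  0.03662609 -0.13192374] [ 0.21770498 -1.28211175 -0.14087385] 0.01115532534077043 [0.55105605 0.17235014 0.11920154]
```

View pics/s13.png

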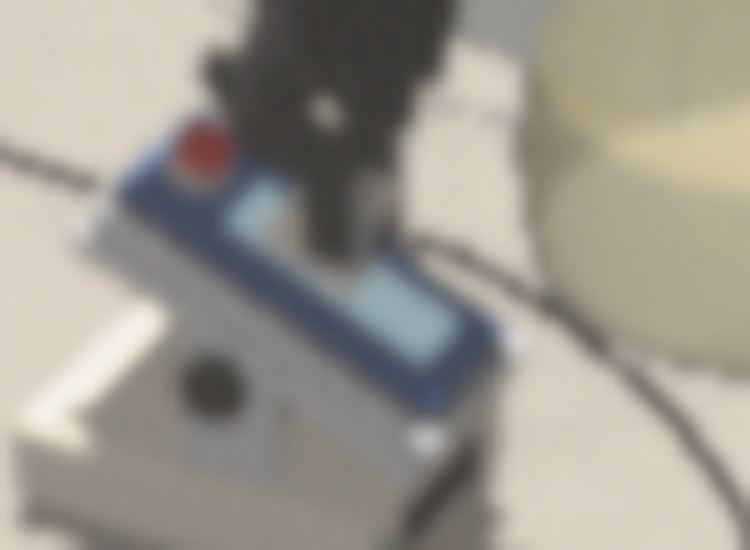

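```bash
for i in 1 ; do python3 -m creep '[[0.0009,0.0004,0,0],[0.0009,0.0004,0,0],[0.0009,0.0004,0,0]]';python3 -c "
from h import *
o,Rm=st();print(Rm.T@o['ft_torque'],Rm.T@o['contact_force'],o['eef_pos'])"; done
python3 -m creep '[[0.0009,0.0004,0,0],[0.0009,0.0004,0,0],[0.0009,0.0004,0,0]]';python3 -c "
from h import *
o,Rm=st();print(Rm.T@o['ft_torque'],Rm.T@o['contact_force'],o['eef_pos'])"
```

```text
time: 13.32
eef_pos: [0.5517, 0.1725, 0.1185]
tcp_rot: [0.582, 0.401, 0.582, -0.401]
contact_force: [-1.5, -1.1, 1.2]
opening: 0.0108
[-0.01825049  0.01731144 -0.11986134] [-1.18294298 -1.75280549  0.47932986] [0.55166163 0.17254501 0.11848967]
time: 13.57
eef_pos: [0.552, 0.1727, 0.1176]
tcp_rot: [0.582, 0.401, 0.582, -0.401]
contact_force: [-3.0, -1.4, 3.2]
opening: 0.0112
[ 0.03037138  0.05413928 -0.10393936] [-3.24997011 -3.32131669  0.22009209] [0.55201802 0.17268115 0.11757463]
```

```bash
python3 -m creep '[[0.0009,0.0004,0,0],[0.0009,0.0004,0,0],[0.0009,0.0004,0,0]]';python3 -c "
from h import *
o,Rm=st();print(Rm.T@o['ft_torque'],Rm.T@o['contact_force'],o['eef_pos'])
snap('14')
a=cv2.imread('pics/scene14.png')[162:212,208:263];b=cv2.imread('pics/scene0.png')[162:212,208:263]
f=lambda c:cv2.resize(c,None,fx=12,fy=12,interpolation=cv2.INTER_CUBIC)
cv2.imwrite('pics/a14.png',f(a));cv2.imwrite('pics/b14.png',f(b))"
```

```text
time: 13.82
eef_pos: [0.5524, 0.1728, 0.1167]
tcp_rot: [0.582, 0.401, 0.582, -0.401]
contact_force: [-3.3, -1.0, 5.8]
opening: 0.011
[-0.02081864  0.02357352 -0.19173751] [-5.7969866  -3.41570702 -0.25822365] [0.55237096 0.17282948 0.1166876 ]
```

View pics/a14.png

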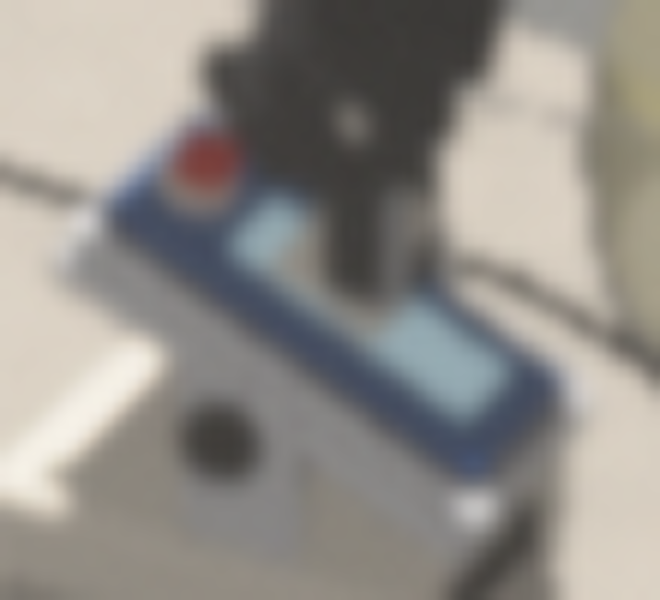

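View pics/b14.png

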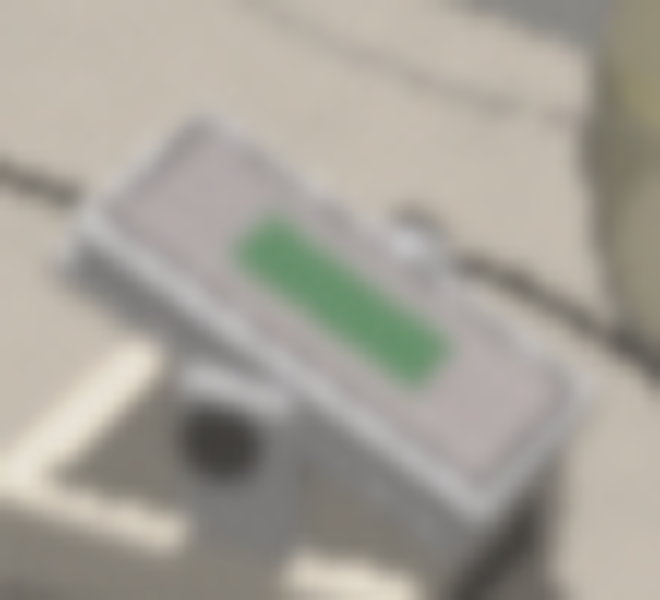

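Run:
```python
from h import *
TH=np.radians(24.8);n=-np.sin(TH)*U+np.cos(TH)*Z;t=np.cos(TH)*U+np.sin(TH)*Z
g9=lambda c:(np.array(c,float)+.5)/9-.5+[205,168]
g12=lambda c:(np.array(c,float)+.5)/12-.5+[208,162]
def fc(cam,px,c=0,p=C):
    P=onplane(cam,px,p-n*c,n)-C; return np.c_[P@t,P@V].round(4)*1e3
print("outline scene",fc("scene",g9([(180,45),(105,102),(388,305),(455,243)])).tolist())
print("green s",fc("scene",g9([(284.4,173.1)])), "green t",fc("top",(np.array([[234.9,320.3]])+.5)/9-.5+[215,145]))
e=edgefit("scene14"); print("carrier near edge",fc("scene",e,.002))
print("carrier corners picked",fc("scene",g12([(103,228),(470,478),(562,395)]),.002).tolist())
# stopper top centre (18 above underside)
for nm in("scene14","top14"):
    im=cv2.imread(f"pics/{nm}.png");h=cv2.cvtColor(im,cv2.COLOR_BGR2HSV);H,S,_=[h[...,i].astype(int) for i in range(3)]
    m=((H<10)|(H>170))&(S>100); b=np.zeros_like(m); 
    if nm[0]=="s": b[165:190,210:235]=1
    else: b[150:210,220:270]=1
    p=np.argwhere(m&b)
    if len(p):
        c=p.mean(0)[::-1]; P=onplane(nm[:-2],[c],C+n*(.018-.002),n)[0]-C; print(nm,c,len(p),"stopper face coords",P@t*1e3,P@V*1e3)
# green in original shifted ref
im=cv2.imread("pics/top14.png");cv2.imwrite("pics/t14.png",cv2.resize(im[150:215,210:280],None,fx=9,fy=9,interpolation=cv2.INTER_CUBIC))
```

```text
outline scene [[57.1, -22.9], [59.4, 22.4], [-59.0, 22.0], [-61.5, -22.5]]
green s [[-1.8 -0.9]] green t [[1.3 0.7]]
carrier near edge [[ 58.4  17.3]
 [-53.9  18.1]]
carrier corners picked [[56.300000000000004, 26.5], [-56.300000000000004, 22.1], [-59.3, -23.099999999999998]]
scene14 [225. 175.] 9 stopper face coords 45.13784898609544 2.644328476600467
```

View pics/t14.png

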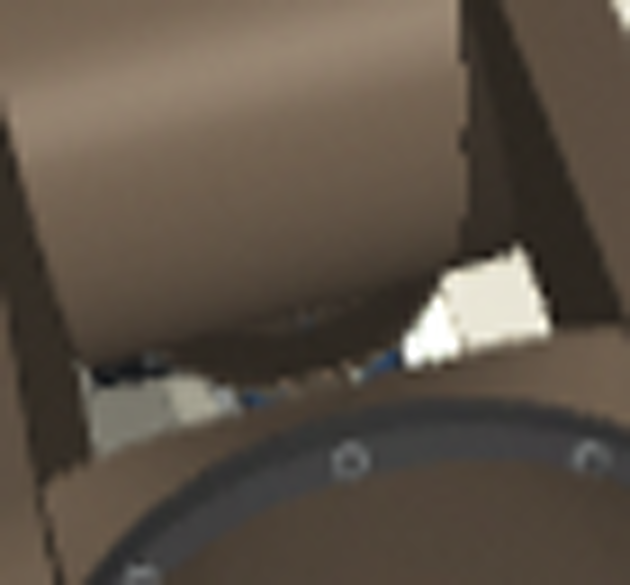

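Run:
```python
from h import *
o,Rm=st();p=o["eef_pos"]
for n in("scene12","scene13","scene14"):
    e=edgefit(n);print(n,slope("scene",e,p,.025)[:2])
print(env.get_obs()["time"],o["contact_force"])
# rim of head now vs start: near outer side lower corners for tilt drift
a=cv2.imread('pics/scene14.png')[170:220,205:265].astype(int);b=cv2.imread('pics/scene0.png')[170:220,205:265].astype(int)
cv2.imwrite('pics/d.png',cv2.resize(np.hstack([a,b]).astype(np.uint8),None,fx=6,fy=6,interpolation=cv2.INTER_CUBIC))
```

```text
scene12 (np.float64(25.01994490370742), np.float64(0.10803774295059827))
scene13 (np.float64(25.437758156387048), np.float64(0.11438769038598812))
scene14 (np.float64(25.195521908632326), np.float64(0.11110173753115817))
13.9167 [-3.81522612 -2.11711161  6.12140568]
```

View pics/d.png

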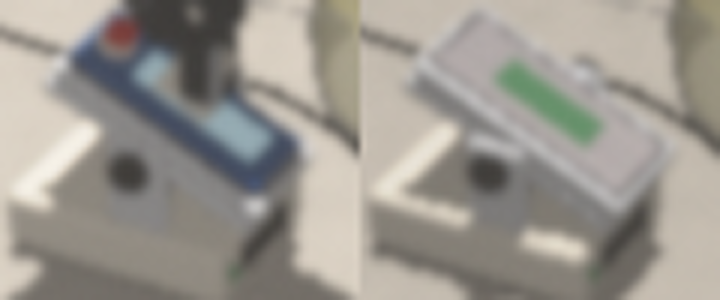

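```bash
python3 -m creep '[[0.0005,0.0002,0,0],[0.001,0.0004,0,0],[0.001,0.0004,0,0],[0.001,0.0004,0,0]]';python3 -c "
from h import *
for i in range(3):
  o,Rm=st();print(Rm.T@o['ft_torque'],Rm.T@o['contact_force'],o['eef_pos']); env.camera('top')
snap('15');e=edgefit('scene15');print(slope('scene',e,o['eef_pos'],.025)[:2])"
```

```text
time: 14.25
eef_pos: [0.5527, 0.173, 0.1158]
tcp_rot: [0.582, 0.401, 0.582, -0.401]
contact_force: [-5.3, -2.7, 8.5]
opening: 0.011
[-0.07135348  0.07193028 -0.18362793] [-8.54118506 -5.94342014  0.62766982] [0.55273042 0.17295071 0.11581367]
[ 1.05578409e-04  1.13770677e-01 -2.42769897e-01] [-8.42424168 -5.47655373  1.33780803] [0.55268787 0.1729634  0.1157606 ]
[ 0.02241925 -0.00886362 -0.21140154] [-8.17295278 -5.22908817 -0.69603819] [0.55271506 0.17297314 0.11580223]
(np.float64(25.527065323580686), np.float64(0.10808729199083932))
```

```bash
python3 -c "
from h import *
a=cv2.imread('pics/top15.png').astype(int);b=cv2.imread('pics/top0.png').astype(int)
d=np.abs(a-b).max(2)>60
for n,(x,y) in dict(b2=(176,143),b3=(211,128),timer=(144,178),tissue=(363,200),case=(331,245),nest=(183,213)).items(): print(n,d[y-12:y+12,x-12:x+12].sum())
o,_=st();print(o['time'],o['contact_force'],o['opening'],np.abs(o['dq']).max())
print(env.hand_in())"
```

```text
b2 0
b3 45
timer 0
tissue 0
case 95
nest 313
14.5 [-4.62268067 -2.08819882  8.72350735] 0.011234237182994882 0.0014991526733486283
the job is handed in; nothing more can be done
None
```

The job is handed in at 14.5 s, with the rib still gripped and the carrier pressed on the reader face. No verdict comes back, so the results below rest on my own checks.

**What I did**
- **Stopper:** I pressed it with the closed fingertips until the force jumped to about 29 N. The fingertip height then matched the fully-home position, and the stopper had visibly dropped.
- **Tilting the carrier:** The moves cannot tilt the tool, so I gripped the rib and lifted the carrier out level. I then turned it in the grip by pushing its upper end on the face near the hinge line, which keeps the load off the head's tilt.
- **Placing:** I set it centred on the face, stopper end up the slope, and pressed.

**Last checks**
- **Slope:** The carrier measured about 25.2–25.5°, against 24.6–25.9° for the face.
- **Press:** About 10 N normal to the face, well above the carrier's 1.4 N weight. As the force rose the moment stayed nearly constant, which fits full contact.
- **Centring:** About 1–2 mm off along the slope and to the side, and about 0.5° in yaw.
- **Reader tilt:** In the pictures the head looks as it did at the start, but I did not measure the joint.

**Doubtful or disagreeing**
- **Side-to-side position:** Three measures gave different answers, from about −6 to +3.5 mm. Both extremes have a known bias, so I relied on the carrier corners and the robot's own position.
- **Centre of pressure:** It worked out about 16 mm downhill of the centre.
- **First tilting push:** One moment reading had a sign I could not explain.
- **Bystanders:** The blue-capped bottle, timer and tissue pack showed no change. The areas around the red-capped bottle and the objective case did change. I put that down to the arm covering them without looking closer. I did not check the dish in the last picture.

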